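# Bring the terminal rest down to its second notch

## Robot

A 6-joint arm with a two-finger parallel gripper is mounted at the origin on the work surface. World frame = base frame: x ahead of the robot, y to its left, z up, the work surface at z = 0. Lengths are in m, angles in rad, forces in N, time in s.
With the tool pointing down it reaches from about 0.35 to 0.925 m from the base axis. Payload 6.4 kg.
Tool frame: the origin (TCP) lies between the finger pads; the fingertips stand 8 mm ahead of it and the grasp point (between the pads) lies 11 mm behind it; z points along the fingers, y is the line along which they close (so a half turn about z gives the same grasp; the last joint's range is limited). The gripper opens to 85 mm and grips with 20 to 120 N. Pads are 22 mm wide; open, the fingers measure 114 mm over their backs; the gripper's body (76 mm by 85 mm) begins 54 mm behind the grasp point. The pads swing forward as they close: fully open they stand 13 mm farther back than shut.
Start: joints at [-1.373, 0.245, 1.558, -0, 1.339, -0.174], TCP at [0.236, -0.606, 0.239] pointing down, gripper open.
Joint ranges: [-3.13, 3.13], [-1.02, 2.26], [0.13, 2.54], [-0.95, 4.09], [0.21, 2.88], [-2.74, 2.74]. Speed limits (rad/s): [2.57, 2.57, 3.14, 3.14, 3.14, 3.14].

## Interface

Orientations are given as a unit quaternion [x, y, z, w].
In Python, from workcell import state, camera, camera_model, close_job gives the robot as it stands.
- The arm moves only by the tool step_arm, never from a script. Its argument "moves" is one flat list of numbers, 4 for each row, row after row: the shift along the tool's x, y, z in units of 40 mm (1.0 is 40 mm), then the turn about the tool's z in units of 8 degrees (1.0 is 8 degrees). A call has 1 to 20 rows; each row is the pose to reach, as a shift and turn from the pose commanded when the call began, along the tool's axes at that moment; what a row does not reach only later rows make up. A row lasts 1/8 s, in which the tool goes at most 62.5 mm and 10.7 degrees, less where a joint would pass 70% of its speed; a pose out of reach is approached as far as the arm can. A call with a gripper value outside its range is refused whole. "hand" is the finger opening in mm, from 0 to 85.4, set as the call begins (left out, the last holds). The fingers move at their own pace and stop on an object; "squeeze" is the grip in N (left out, the last holds). Time passes only in rows, so rows that repeat a pose let the fingers close. It gives the time, the measured TCP pose, the force, the opening and the grip force at its end, in the units of the state.
- state(): the state, without advancing time (a new reading comes with each control period).
- camera(name): name is "side" or "top" or "wrist"; returns the picture (420x560x3 uint8, red, green, blue); there is no depth.
- camera_model(name): a dict with "fx", "fy", "cx", "cy" (pixels), "position" and "attitude" of the camera in the world. Camera axes: x right, y up, looking along -z (the intrinsics and any distortion apply to the point x, -y, -z); pixel columns grow to the right and rows downward; lengths in m; the calibration is good to about 2 mm. A picture is of the moment at which its call begins: read the wrist's pose just before it. camera_model takes no time and is no camera call; for the wrist camera it gives the pose at the moment of the call.
- close_job(): hands the job in; it is judged then, once.
The state is a dict: "time_s": time; "joints": joint angles; "qd": joint speeds; "tau": joint torques, N m; "ee_pos": TCP position; "tcp_rot": TCP orientation; "force": force on the tool from outside, world axes, zero at the start; "torque": the same for the moment, N m; "finger_gap": finger opening in m; "grip_force": force on a finger pad.
Only numpy, scipy, OpenCV 4.12 (cv2) and the standard library are available. Lean on these libraries where they do the work, as an engineer would, in place of code of your own. Each camera call takes 0.05 s, during which the arm holds its last target. There are 200 camera calls.

## Task

The rest under the keypad terminal is propped too steep and has to stand on its second notch up from flat: take it by its grab bar, lift it on past its top notch until the pawl is thrown out, lower it right down flat so that the pawl sets itself again, then raise it to the second notch and leave it standing there on its pawl. Feel your way up to the rubber top stop and never strain it, and never force the board down against the pawl or let it drop. Leave the bottle, the beaker and the screwdriver where they are.

Things in the scene. Friction and masses are not known exactly. Their poses are not given: they have to be found in the camera images.
- tilt (a joint): Angle of the hinged board in rad: 0 lying flat on its rubber feet, growing as the bar end rises. The pawl keeps it from falling in six notches, at 0.140, 0.262, 0.384, 0.506, 0.628 and 0.750 (8 to 43 degrees, 7 apart; second notch up from flat: 0.262). It starts on the fourth. The pawl drops in as the board is raised past a notch's angle (within 0.01); let down, the board then settles on it.
- board: Hinged aluminium board 236 mm wide (y), 222 mm deep (x), with a grey keypad terminal 190 x 150 x 50 mm screwed on; about 1 kg, so 2 to 5.5 N at the bar carry it. Origin on the hinge axis at mid-width, 60 mm above the table, on the robot's side; y is the level hinge axis, x runs in the board's plane to the bar, z is normal to it on the terminal's side.
- bar (a point): Middle of the grab bar at the board's free edge, 266 mm from the hinge axis: round steel bar 12 mm thick along the board's y, 112 mm clear between its arms, 36 mm of free gap to the board. Pinch it from above, fingers on its two sides; it turns in the grip as the board tilts. 60 mm above the table when flat, 265 to 289 mm at the stop.
- pawl_pin (a point): Pivot of the steel pawl at the board's left edge (board +y), 128 mm from the hinge. Lifting runs free: the pawl clicks over the teeth (up to 2 N more at the bar). Past the top notch a ramp throws it out; it stays out while the board is lowered, until a cam, met at 0.15 rad, has turned it in again at about 0.035 (the board's weight is enough). If not thrown out, it catches in the top notch.
- clamp_track (a point): Middle of the arc where a clamp carries the release ramp and the rubber top stop; fixed on the quadrant, 128 mm from the hinge axis. Where the clamp is set is not known: the pin meets the stop somewhere from 0.88 to 1.04 rad of tilt, to be found by feel. The pawl is thrown out about 0.02 rad before the stop is touched. The stop then yields some 3 mm at the bar up to the strain limit.
- ratchet: Fixed steel quadrant with saw teeth (110 to 115 mm from the hinge axis), stop and cam, left of the board, up to 190 mm tall. Origin on the hinge axis, 136 mm from mid-width. Contact between board with pawl and quadrant must stay under 50 N. At rest: 12 N. Too much: 20 N more at the bar against the stop, 15 N down on the pawl, or a drop: never faster down than 2 rad/s.
- sample_bottle: Bystander: clear sample bottle, 42 mm thick and 95 mm tall, beside the rest. Origin at its underside.
- beaker: Bystander: white plastic cup, 68 mm wide and 85 mm tall, beside the rest. Origin at its underside.
- screwdriver: Bystander: screwdriver lying on the table beside the rest, about 200 mm long. Origin at its underside.

How it is judged:
On the way, in this order (a step that is already met when the one before it is completed fails the run):
1. the board is lifted past its top notch (value of joint tilt above 0.82 rad), for 0.05 s.
2. the board lies down flat (value of joint tilt below 0.03 rad), for 0.2 s.
At the end, for the whole second after the job is handed in: The board stands still on its second notch up from flat (0.262 rad; between 0.245 and 0.285 rad) (value of joint tilt between 0.245 and 0.285 rad and velocity of joint tilt between -0.03 and 0.03 rad/s); the robot touches nothing.
It fails at once if the rest is strained: over 50 N between the board with its pawl and the quadrant with its stop (contact force between board and ratchet above 50 N).
It fails at once if the board is let drop: it swings down faster than 2 rad/s (velocity of joint tilt below -2 rad/s).
It fails at once if the sample bottle is shifted by more than 30 mm (distance of sample_bottle from where it was at the start of the episode above 0.03 m).
It fails at once if the beaker is shifted by more than 30 mm (distance of beaker from where it was at the start of the episode above 0.03 m).
It fails at once if the screwdriver is shifted by more than 30 mm (distance of screwdriver from where it was at the start of the episode above 0.03 m).
It also fails if it takes over 72 s, if anything falls off the work surface, if the arm or the gripper's body presses on something with over 40 N, if the wrist force passes 120 N, or if a joint passes its speed limit or range.

## Working session

There is one attempt and no reset: what is moved stays moved. The work goes in short steps, Python scripts to look and compute and a tool call to move; the robot and the scene stay as the last step left them, time stands still between calls to the robot, and variables do not carry over. Pictures are saved under pics/ and viewed, at most 10 in all, crops included, and the job is handed in when it is done.

Besides the shell and the picture viewer there is one more tool, called after ">>>" by a JSON object that holds its "method" and its "body". step_arm: Moves the arm, as the interface text tells. Its arguments: {"type":"object","properties":{"moves":{"type":"array","items":{"type":"number"}},"hand":{"type":"number"},"squeeze":{"type":"number"}},"required":["moves"]}

```bash
mkdir -p pics; ls; python3 - <<'E'
from workcell import *
import cv2,numpy as np
s=state();print(s['time_s'],s['ee_pos'],s['tcp_rot'],s['force'],s['finger_gap'])
for n in ('side','top'):
    m=camera_model(n);print(n,m)
    cv2.imwrite(f'pics/{n}0.png',camera(n)[:,:,::-1])
E
```

```text
pics
0.0 [ 0.23604169 -0.60504372  0.23817106] [ 9.82770211e-01  1.84829086e-01 -3.59087338e-06 -9.60167614e-04] [-0.02285491 -0.62916318  0.5371518 ] 0.08531134539122386
side {'fx': 499.75396660172055, 'fy': 499.75396660172055, 'cx': 274.1724967815951, 'cy': 219.84149194748434, 'position': array([0.13480288, 0.92819981, 0.76068332]), 'attitude': array([-0.10668724,  0.46985063,  0.85855385, -0.17533827])}
top {'fx': 496.17306588570864, 'fy': 496.17306588570864, 'cx': 276.01416513451665, 'cy': 207.45950644947018, 'position': array([0.34776694, 0.00356765, 1.19249258]), 'attitude': array([ 0.06719634, -0.06963372, -0.70260338,  0.70497112])}
```

View pics/side0.png

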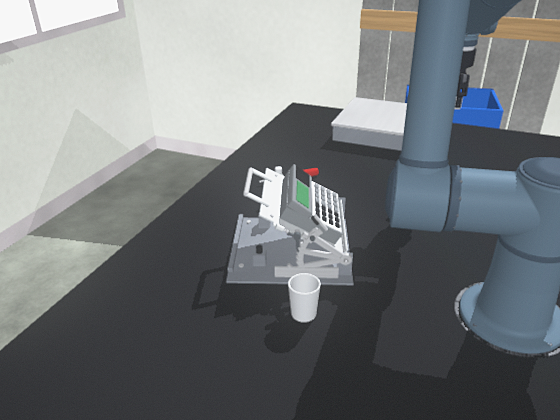

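View pics/top0.png

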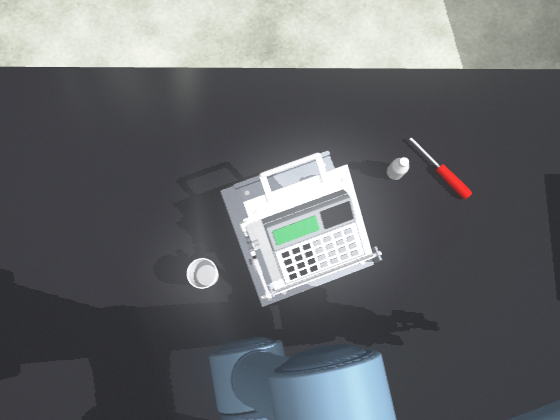

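The top view shows the bar at about (263,177)-(322,155) and the hinge rod at about (265,298)-(380,255). The bottle is at (398,168), the cup at (203,273) and the screwdriver at right. I'll zoom in.

```bash
cat > h.py <<'E'
import numpy as np
from scipy.spatial.transform import Rotation as R
from workcell import *
def onplane(m,u,v,z):
    d=R.from_quat(m['attitude']).apply([(u-m['cx'])/m['fx'],-(v-m['cy'])/m['fy'],-1]); p=m['position']
    return p+d*(z-p[2])/d[2]
def proj(m,P):
    c=R.from_quat(m['attitude']).inv().apply(np.array(P)-m['position'])
    return m['cx']-m['fx']*c[0]/c[2], m['cy']+m['fy']*c[1]/c[2]
E
python3 - <<'E'
from h import *
import cv2
m=camera_model('top'); print([k for k in m])
for a in [(263,177),(322,155),(268,198),(325,181)]: print(a,onplane(m,*a,.189))
for a in [(265,298),(380,255)]: print(a,onplane(m,*a,.06))
for a in [(398,168)]: print(a,onplane(m,*a,.05))
for a in [(203,273)]: print(a,onplane(m,*a,.05))
i=cv2.imread('pics/top0.png')[140:310,215:390]
cv2.imwrite('pics/c1.png',cv2.resize(i,None,fx=3.5,fy=3.5,interpolation=cv2.INTER_CUBIC)[:595])
E
```

```text
['fx', 'fy', 'cx', 'cy', 'position', 'attitude']
(263, 177) [0.60938146 0.02773211 0.189     ]
(322, 155) [ 0.65765499 -0.09609529  0.189     ]
(268, 198) [0.56461273 0.01702903 0.189     ]
(325, 181) [ 0.60129835 -0.10151091  0.189     ]
(265, 298) [0.36278237 0.02409197 0.06      ]
(380, 255) [ 0.46024431 -0.23794537  0.06      ]
(398, 168) [ 0.66905119 -0.29082553  0.05      ]
(203, 273) [0.41870851 0.16640313 0.05      ]
```

View pics/c1.png

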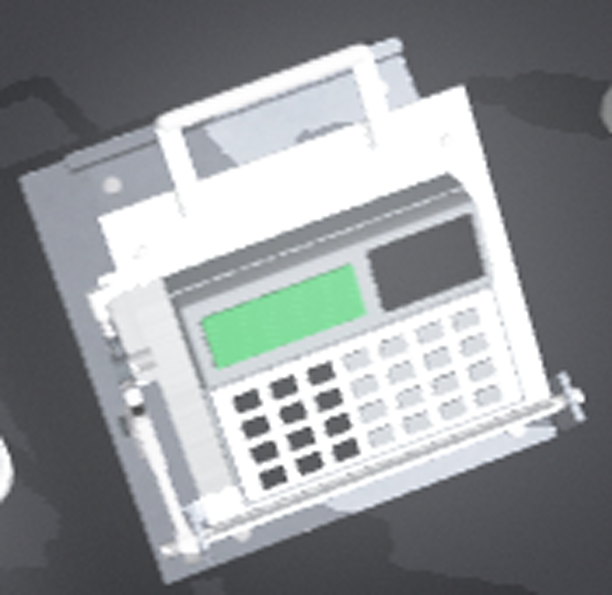

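The crop shows the bar's centreline corners at crop (165,124) and (363,51), and the hinge rod from (190,545) to (575,400).

```bash
python3 - <<'E'
from h import *
m=camera_model('top'); f=lambda u,v,z:onplane(m,215+u/3.5,140+v/3.5,z)
a,b=f(165,124,.189),f(363,51,.189); h1,h2=f(190,545,.06),f(575,400,.06)
print(a,b,np.linalg.norm(a-b),h1,h2)
for p,q in((a,b),(h1,h2)):
    d=(p-q)[:2]; print('y axis angle',np.degrees(np.arctan2(d[1],d[0]))-90)
c=(a+b)/2; d=(a-b)[:2]; d/=np.linalg.norm(d); n=np.array([d[1],-d[0]])
dh=(h1-h2)[:2];dh/=np.linalg.norm(dh)
print('mid',c,'radial dist',n@(c[:2]-h1[:2]), n@(c[:2]-h2[:2]),'want',.266*np.cos(.506))
print('radial dir',n, 'side proj of mid',proj(camera_model('side'),c))
s=state();r=R.from_quat(s['tcp_rot']).as_matrix();print(r)
E
```

```text
[0.61275763 0.02954827 0.189     ] [ 0.65856548 -0.08918764  0.189     ] 0.12726576203570472 [0.36786566 0.0144976  0.06      ] [ 0.46187196 -0.23637265  0.06      ]
y axis angle 21.096419469005426
y axis angle 20.542019292956482
mid [ 0.63566155 -0.02981969  0.189     ] radial dist 0.23389565225884873 0.2364878892647489 want 0.23266760104149678
radial dir [0.93297603 0.35993851] side proj of mid (np.float64(248.05020686300594), np.float64(181.2196120702779))
[[ 9.31661825e-01  3.63326470e-01 -3.47813669e-04]
 [ 3.63326524e-01 -9.31660356e-01  1.67849549e-03]
 [ 2.85797635e-04 -1.69016010e-03 -9.99998531e-01]]
```

>>> {"method": "step_arm", "body": {"moves": [0,0,-1.5,0,0.5,-0.3,-1.5,-1,14.54,-9.77,-1.5,-11.2,14.54,-9.77,-1.5,-11.2,14.54,-9.77,-1.5,-11.2,14.54,-9.77,-1.5,-11.2,14.54,-9.77,-1.5,-11.2,14.54,-9.77,-1.5,-11.2,14.54,-9.77,-1.5,-11.2,14.54,-9.77,-1.5,-11.2,14.54,-9.77,-1.5,-11.2,14.54,-9.77,-1.5,-11.2,14.54,-9.77,-1.5,-11.2,14.54,-9.77,-1.5,-11.2,14.54,-9.77,-1.5,-11.2,14.54,-9.77,-1.5,-11.2,14.54,-9.77,-1.5,-11.2,14.54,-9.77,-1.5,-11.2], "hand": 45, "squeeze": 25}}

```text
time_s: 2.35
ee_pos: [0.6358, -0.0309, 0.2995]
tcp_rot: [0.568, 0.823, 0.0, 0.0]
force: [0.6, -0.5, -0.5]
finger_gap: 0.0451
grip_force: 0.0
```

```bash
python3 - <<'E'
from h import *
import cv2
s=state();print(s['time_s'],s['ee_pos'],s['joints'],s['qd'],s['finger_gap']);print(R.from_quat(s['tcp_rot']).as_matrix())
m=camera_model('wrist');cv2.imwrite('pics/w1.png',camera('wrist')[:,:,::-1]);print(m)
print(proj(m,[.636,-.03,.189]),proj(m,[.6128,.0295,.189]),proj(m,[.6586,-.0892,.189]))
E
```

```text
2.35 [ 0.63582883 -0.03089953  0.29945142] [-2.26377685e-01  1.71422424e-01  1.53318967e+00  2.52442129e-07
  1.43678725e+00 -5.90102039e-01] [ 0.00693547  0.00299933 -0.00107256 -0.00046268 -0.00089393  0.00176584] 0.045097928181536004
[[-3.55757352e-01  9.34578339e-01  1.88435592e-04]
 [ 9.34578352e-01  3.55757365e-01 -4.31448272e-05]
 [-1.07359571e-04  1.60758736e-04 -9.99999981e-01]]
{'fx': 323.8615133072504, 'fy': 323.8615133072504, 'cx': 279.0787495859559, 'cy': 208.43309302102824, 'position': array([0.61020966, 0.03528473, 0.4333318 ]), 'attitude': array([-0.13783198, -0.02539656,  0.17897839,  0.97381934])}
(np.float64(280.17408878191765), np.float64(207.94889209454908)) (np.float64(279.53536240793943), np.float64(123.8937130994369)) (np.float64(280.18929604737264), np.float64(280.51868800992565))
```

View pics/w1.png

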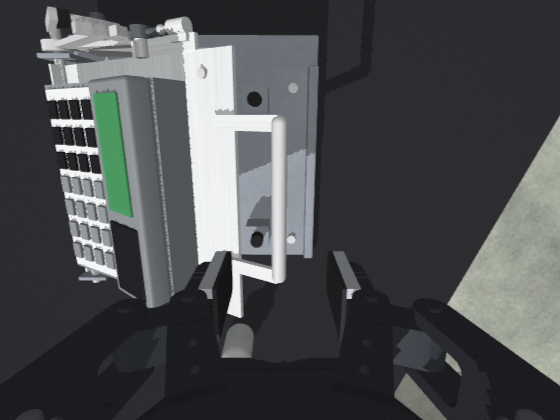

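The bar shows at u≈279, rows 123 to 278, which matches the prediction and is centred between the fingers. Descending and gripping.

>>> {"method": "step_arm", "body": {"moves": [0,0,0.6,0,0,0,1.2,0,0,0,1.8,0,0,0,2.3,0,0,0,2.7,0,0,0,3.0,0,0,0,3.0,0]}}

```text
time_s: 3.28
ee_pos: [0.6356, -0.0301, 0.1783]
tcp_rot: [0.567, 0.824, -0.0, -0.001]
force: [0.2, 0.7, 0.3]
finger_gap: 0.0451
grip_force: 0.0
```

>>> {"method": "step_arm", "body": {"moves": [0,0,0,0,0,0,0,0,0,0,0,0,0,0,0,0,0,0,0,0,0,0,0,0,0,0,0,0,0,0,0,0], "hand": 6}}

```text
time_s: 4.28
ee_pos: [0.6359, -0.0306, 0.1797]
tcp_rot: [0.567, 0.824, -0.0, 0.0]
force: [-5.0, -3.1, 3.2]
finger_gap: 0.0108
grip_force: 25.1
```

>>> {"method": "step_arm", "body": {"moves": [0,-0.02,0,0,0,-0.06,-0.07,0,0,-0.11,-0.14,0,0,-0.19,-0.27,0,0,-0.27,-0.4,0,0,-0.35,-0.533,0,0,-0.45,-0.67,0,0,-0.55,-0.8,0,0,-0.65,-0.93,0,0,-0.75,-1.06,0,0,-0.75,-1.06,0]}}

```text
time_s: 5.65
ee_pos: [0.6092, -0.0406, 0.2227]
tcp_rot: [0.567, 0.824, 0.002, 0.002]
force: [5.6, 0.7, -0.2]
finger_gap: 0.0111
grip_force: 25.0
```

>>> {"method": "step_arm", "body": {"moves": [0,-0.06,-0.1,0,0,-0.14,-0.2,0,0,-0.23,-0.3,0,0,-0.32,-0.395,0,0,-0.42,-0.49,0,0,-0.52,-0.585,0,0,-0.61,-0.67,0,0,-0.7,-0.75,0,0,-0.7,-0.75,0,0,-0.7,-0.75,0]}}

```text
time_s: 6.9
ee_pos: [0.5829, -0.0505, 0.2528]
tcp_rot: [0.567, 0.824, 0.001, 0.001]
force: [5.0, 1.5, 1.0]
finger_gap: 0.0111
grip_force: 24.9
```

>>> {"method": "step_arm", "body": {"moves": [0,-0.03,-0.04,0,0,-0.06,-0.08,0,0,-0.06,-0.08,0,0,-0.06,-0.08,0]}}

```text
time_s: 7.4
ee_pos: [0.5803, -0.0515, 0.2554]
tcp_rot: [0.567, 0.824, 0.001, 0.001]
force: [5.2, 0.7, -0.1]
finger_gap: 0.0112
grip_force: 24.8
```

>>> {"method": "step_arm", "body": {"moves": [0,-0.035,-0.035,0,0,-0.07,-0.07,0,0,-0.07,-0.07,0,0,-0.07,-0.07,0]}}

```text
time_s: 7.9
ee_pos: [0.5774, -0.0526, 0.2581]
tcp_rot: [0.567, 0.824, 0.001, 0.001]
force: [5.4, 0.3, 0.2]
finger_gap: 0.0107
grip_force: 24.8
```

>>> {"method": "step_arm", "body": {"moves": [0,-0.035,-0.035,0,0,-0.07,-0.065,0,0,-0.07,-0.065,0,0,-0.07,-0.065,0]}}

```text
time_s: 8.4
ee_pos: [0.5746, -0.0537, 0.2606]
tcp_rot: [0.567, 0.824, 0.0, 0.0]
force: [5.2, 0.1, 0.5]
finger_gap: 0.0107
grip_force: 24.9
```

>>> {"method": "step_arm", "body": {"moves": [0,-0.035,-0.035,0,0,-0.075,-0.065,0,0,-0.075,-0.065,0,0,-0.075,-0.065,0]}}

```text
time_s: 8.9
ee_pos: [0.5731, -0.0542, 0.2621]
tcp_rot: [0.567, 0.824, 0.002, 0.002]
force: [15.2, 2.4, -5.1]
finger_gap: 0.0107
grip_force: 24.6
```

Stop felt: about 11 N extra at the bar, at tilt ≈0.91. Now lowering, feeling for the pawl at the top notch.

>>> {"method": "step_arm", "body": {"moves": [0,0.07,0.07,0,0,0.15,0.16,0,0,0.22,0.24,0,0,0.2975,0.315,0,0,0.38,0.39,0,0,0.46,0.47,0,0,0.54,0.5425,0,0,0.61,0.61,0,0,0.65,0.65,0,0,0.68,0.68,0,0,0.68,0.68,0,0,0.68,0.68,0]}}

```text
time_s: 10.4
ee_pos: [0.598, -0.0449, 0.237]
tcp_rot: [0.567, 0.824, 0.001, 0.001]
force: [6.8, 1.7, 3.1]
finger_gap: 0.0108
grip_force: 25.6
```

>>> {"method": "step_arm", "body": {"moves": [0,0.05,0.03,0,0,0.085,0.055,0,0,0.085,0.055,0,0,0.085,0.055,0]}}

```text
time_s: 10.9
ee_pos: [0.6005, -0.0439, 0.2339]
tcp_rot: [0.567, 0.824, 0.0, 0.0]
force: [5.3, 1.3, 2.2]
finger_gap: 0.011
grip_force: 25.6
```

>>> {"method": "step_arm", "body": {"moves": [0,0.035,0.03,0,0,0.06,0.05,0,0,0.06,0.05,0,0,0.06,0.05,0]}}

```text
time_s: 11.4
ee_pos: [0.6026, -0.0431, 0.2316]
tcp_rot: [0.567, 0.824, -0.0, 0.0]
force: [4.9, 0.5, 1.4]
finger_gap: 0.0109
grip_force: 25.5
```

>>> {"method": "step_arm", "body": {"moves": [0,0.03,0.03,0,0,0.05,0.05,0,0,0.05,0.05,0,0,0.05,0.05,0]}}

```text
time_s: 11.9
ee_pos: [0.6044, -0.0424, 0.2293]
tcp_rot: [0.567, 0.824, -0.0, 0.0]
force: [5.8, 0.2, 2.5]
finger_gap: 0.0111
grip_force: 25.6
```

>>> {"method": "step_arm", "body": {"moves": [0,0.03,0.03,0,0,0.07,0.07,0,0,0.085,0.08,0,0,0.085,0.08,0]}}

```text
time_s: 12.4
ee_pos: [0.6072, -0.0413, 0.2258]
tcp_rot: [0.567, 0.824, -0.0, -0.0]
force: [4.1, -1.2, -0.6]
finger_gap: 0.0109
grip_force: 25.4
```

>>> {"method": "step_arm", "body": {"moves": [0,0.1,0.13,0,0,0.18,0.245,0,0,0.2625,0.3575,0,0,0.33,0.45,0,0,0.39,0.54,0,0,0.4575,0.6275,0,0,0.4575,0.6275,0]}}

```text
time_s: 13.28
ee_pos: [0.6246, -0.0347, 0.2005]
tcp_rot: [0.567, 0.824, -0.0, -0.0]
force: [4.5, -3.7, -1.4]
finger_gap: 0.0107
grip_force: 25.6
```

>>> {"method": "step_arm", "body": {"moves": [-0.02,0.09,0.14,0,-0.02,0.18,0.28,0,-0.02,0.265,0.425,0,-0.02,0.3475,0.57,0,-0.02,0.425,0.72,0,-0.02,0.5,0.8675,0,-0.02,0.57,1.02,0,-0.02,0.6375,1.17,0,-0.02,0.7,1.325,0,-0.02,0.76,1.48,0,-0.02,0.815,1.64,0,-0.02,0.8675,1.7975,0,-0.02,0.915,1.96,0,-0.02,0.9575,2.1175,0,-0.02,1.0,2.28,0,-0.02,1.0325,2.445,0,-0.02,1.0325,2.445,0]}}

```text
time_s: 15.4
ee_pos: [0.6623, -0.0206, 0.102]
tcp_rot: [0.567, 0.824, -0.001, -0.001]
force: [-6.3, 2.2, -4.7]
finger_gap: 0.0109
grip_force: 24.5
```

>>> {"method": "step_arm", "body": {"moves": [0.02,0.0,0.16,0,0.02,0.025,0.3325,0,0.02,0.045,0.44,0,0.02,0.055,0.55,0,0.02,0.0675,0.66,0,0.02,0.075,0.77,0,0.02,0.083,0.88,0,0.02,0.09,0.9925,0,0.02,0.09,0.9925,0]}}

```text
time_s: 16.52
ee_pos: [0.6661, -0.0191, 0.0631]
tcp_rot: [0.567, 0.824, -0.001, -0.0]
force: [-5.9, -1.5, -3.1]
finger_gap: 0.0108
grip_force: 24.5
```

>>> {"method": "step_arm", "body": {"moves": [0,-0.02,0.06,0,0,-0.02,0.12,0,0,-0.02,0.18,0,0,-0.02,0.24,0,0,-0.02,0.24,0]}}

```text
time_s: 17.15
ee_pos: [0.6662, -0.0191, 0.0565]
tcp_rot: [0.567, 0.824, -0.0, 0.0]
force: [-10.7, -0.7, 9.9]
finger_gap: 0.011
grip_force: 25.7
```

>>> {"method": "step_arm", "body": {"moves": [0,-0.03,-0.04,0,0,-0.03,-0.04,0]}}

```text
time_s: 17.4
ee_pos: [0.6661, -0.0191, 0.0567]
tcp_rot: [0.567, 0.824, 0.001, 0.002]
force: [-0.7, 0.3, -1.3]
finger_gap: 0.0107
grip_force: 24.8
```

>>> {"method": "step_arm", "body": {"moves": [0,0,0,0,0,0,0,0,0,0,0,0,0,0,0,0], "hand": 34}}

```text
time_s: 17.9
ee_pos: [0.6647, -0.0193, 0.0557]
tcp_rot: [0.567, 0.824, 0.0, 0.0]
force: [0.1, -0.6, -0.0]
finger_gap: 0.0341
grip_force: 0.0
```

```bash
python3 - <<'E'
from h import *
import cv2
s=state();print(s['time_s'],s['ee_pos'],s['force'])
m=camera_model('side');i=camera('side')
cv2.imwrite('pics/s2.png',cv2.resize(i[150:300,200:380],None,fx=3.3,fy=3.3,interpolation=cv2.INTER_CUBIC)[:,:,::-1])
n=np.array([.9346,.3558]);d=np.array([-.3558,.9346]);H=np.array([.636,-.0305])-.2327*n
for t in (0,.02,.035,.06):
    for y in(-.062,.062):
        q=H+n*.266*np.cos(t)+d*y; u,v=proj(m,[*q,.06+.266*np.sin(t)]); print(t,y,round((u-200)*3.3,1),round((v-150)*3.3,1))
E
```

```text
17.9 [ 0.66472823 -0.0193327   0.05573489] [ 0.10706716 -0.55123944 -0.03398415]
0 -0.062 132.3 206.9
0 0.062 114.6 293.5
0.02 -0.062 132.0 201.3
0.02 0.062 114.2 287.6
0.035 -0.062 131.8 197.1
0.035 0.062 114.1 283.2
0.06 -0.062 131.8 190.1
0.06 0.062 113.9 275.9
```

View pics/s2.png

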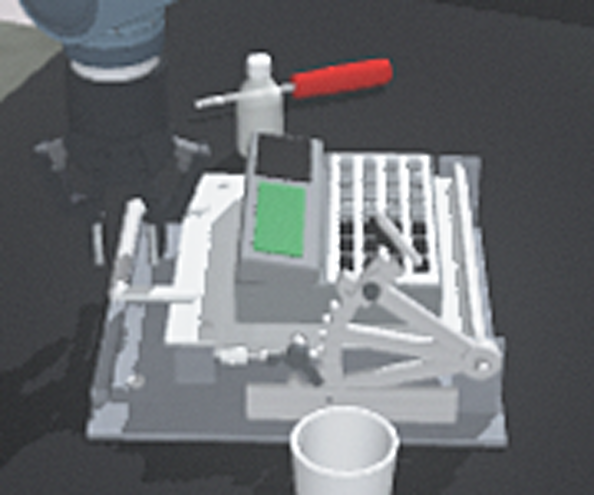

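The side view shows the bar ends at crop (119,295) and (137,205). That matches the flat prediction (115,293)/(132,207), so the board lies flat and the bottle, screwdriver and cup are untouched. Re-gripping.

>>> {"method": "step_arm", "body": {"moves": [0,0,0.1,0,0,0,0.1,0]}}

```text
time_s: 18.2
ee_pos: [0.6642, -0.0192, 0.051]
tcp_rot: [0.567, 0.824, -0.0, -0.0]
force: [-0.3, -0.5, 0.5]
finger_gap: 0.0342
grip_force: 0.0
```

>>> {"method": "step_arm", "body": {"moves": [0,0,0,0,0,0,0,0,0,0,0,0,0,0,0,0,0,0,0,0,0,0,0,0], "hand": 6, "squeeze": 30}}

```text
time_s: 18.95
ee_pos: [0.666, -0.0188, 0.0519]
tcp_rot: [0.567, 0.824, 0.001, 0.001]
force: [6.0, 2.8, -3.5]
finger_gap: 0.0107
grip_force: 29.2
```

>>> {"method": "step_arm", "body": {"moves": [0,0.03,-0.1,0,0,0.03,-0.22,0,0,0.02,-0.3325,0,0,0.01,-0.5,0,0,0,-0.664,0,0,-0.025,-0.83,0,0,-0.045,-0.994,0,0,-0.07,-1.16,0,0,-0.1,-1.321,0,0,-0.135,-1.483,0,0,-0.175,-1.645,0,0,-0.22,-1.805,0,0,-0.267,-1.965,0,0,-0.267,-1.965,0,0,-0.267,-1.965,0]}}

```text
time_s: 20.82
ee_pos: [0.6551, -0.0229, 0.1309]
tcp_rot: [0.567, 0.824, 0.001, 0.001]
force: [6.1, 1.8, -2.5]
finger_gap: 0.0106
grip_force: 29.6
```

>>> {"method": "step_arm", "body": {"moves": [0,0.04,0.06,0,0,0.06,0.12,0,0,0.08,0.1775,0,0,0.08,0.1775,0]}}

```text
time_s: 21.32
ee_pos: [0.6573, -0.022, 0.1227]
tcp_rot: [0.567, 0.824, -0.0, -0.0]
force: [2.3, 1.1, -3.6]
finger_gap: 0.0105
grip_force: 29.5
```

>>> {"method": "step_arm", "body": {"moves": [0,0.01,0.04,0,0,0.02,0.08,0,0,0.02,0.08,0,0,0.02,0.08,0]}}

```text
time_s: 21.82
ee_pos: [0.658, -0.0218, 0.1203]
tcp_rot: [0.567, 0.824, -0.0, -0.0]
force: [-3.4, 0.4, 2.7]
finger_gap: 0.0107
grip_force: 30.2
```

>>> {"method": "step_arm", "body": {"moves": [0,-0.01,0.03,0,0,-0.01,0.03,0,0,-0.01,0.03,0]}}

```text
time_s: 22.2
ee_pos: [0.6581, -0.0218, 0.1197]
tcp_rot: [0.567, 0.824, 0.0, 0.0]
force: [-4.5, 1.6, 5.8]
finger_gap: 0.011
grip_force: 30.5
```

The load is firmly on the pawl. I'll ease off, release and retreat straight up.

>>> {"method": "step_arm", "body": {"moves": [0,-0.01,-0.03,0,0,-0.02,-0.05,0]}}

```text
time_s: 22.45
ee_pos: [0.6578, -0.0219, 0.1209]
tcp_rot: [0.567, 0.824, 0.001, 0.001]
force: [2.1, 1.8, 0.2]
finger_gap: 0.0111
grip_force: 29.9
```

>>> {"method": "step_arm", "body": {"moves": [0,0,0,0,0,0,0,0,0,0,0,0,0,0,0,0], "hand": 36}}

```text
time_s: 22.95
ee_pos: [0.6572, -0.0222, 0.1206]
tcp_rot: [0.567, 0.824, -0.0, -0.0]
force: [-0.2, -0.1, -0.6]
finger_gap: 0.0358
grip_force: 0.0
```

>>> {"method": "step_arm", "body": {"moves": [0,0,-0.3,0,0,0,-0.8,0,0,0,-1.5,0,0,0,-2.3,0,0,0,-3.1,0,0,0,-3.8,0,0,0,-3.8,0,0,0,-3.8,0]}}

```text
time_s: 23.95
ee_pos: [0.6568, -0.022, 0.2722]
tcp_rot: [0.567, 0.824, -0.0, -0.0]
force: [0.2, 0.9, -0.9]
finger_gap: 0.036
grip_force: 0.0
```

```bash
python3 - <<'E'
from h import *
import cv2
s=state();print(s['time_s'],s['ee_pos'],s['force'])
m=camera_model('side');i=camera('side')
cv2.imwrite('pics/s3.png',cv2.resize(i[150:300,200:380],None,fx=3.3,fy=3.3,interpolation=cv2.INTER_CUBIC)[:,:,::-1])
n=np.array([.9346,.3558]);d=np.array([-.3558,.9346]);H=np.array([.636,-.0305])-.2327*n
for t in (0,.14,.262,.384):
    for y in(-.062,.062):
        q=H+n*.266*np.cos(t)+d*y; u,v=proj(m,[*q,.06+.266*np.sin(t)]); print(t,y,round((u-200)*3.3,1),round((v-150)*3.3,1))
E
```

```text
23.95 [ 0.65684676 -0.0220168   0.27222726] [ 0.15928683  0.87301183 -0.85903023]
0 -0.062 132.3 206.9
0 0.062 114.6 293.5
0.14 -0.062 132.9 167.4
0.14 0.062 115.1 252.1
0.262 -0.062 138.9 132.8
0.262 0.062 121.3 215.6
0.384 -0.062 149.9 98.3
0.384 0.062 133.0 179.4
```

View pics/s3.png

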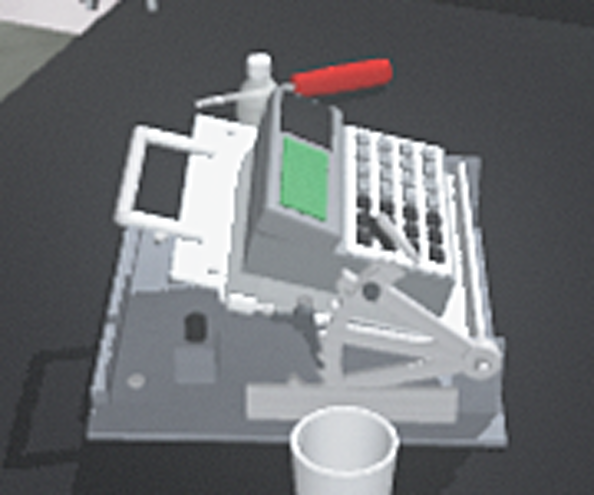

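The bar ends sit at crop (141,132) and (124,216), matching the 0.262 prediction (139,133)/(121,216). The board stands on the second notch and the gripper is clear.

```bash
python3 -c "
from workcell import *
print(close_job())"
```

```text
the job is handed in; nothing more can be done
None
```

The board stands on its second notch (about 0.262 rad by the side camera) on its pawl with the gripper clear; it was first lifted to the top stop (about 11 N extra at the bar) and lowered flat, the bottle, beaker and screwdriver were not touched, and the job is handed in at about 24 s with no verdict returned.

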